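# Start and run in the filler cap of a gear reducer

## Robot

A 6-joint arm with a two-finger parallel gripper is mounted at the origin on a cart in front of the work surface, level with it; the furniture and walls round the work are solid. World frame = base frame: x ahead of the robot, y to its left, z up, the work surface at z = 0. Lengths are in mm, angles in rad, forces in N, time in s.
With the tool pointing down it reaches from about 300 to 875 mm from the base axis. Payload 6.4 kg.
Tool frame: the origin (TCP) lies at the very end of the fingers, on their centre line; the grasp point (between the pads) lies 19 mm behind it; y points along the fingers, z is the direction in which the jaws open and shut, and the axes are right-handed (so a half turn about y gives the same grasp; the last joint's range is limited). The gripper opens to 88 mm and grips with 3 to 60 N. Pads are 18 mm wide; open, the fingers measure 123 mm over their backs; the gripper's body (75 mm by 187 mm) begins 45 mm behind the grasp point.
Start: joints at [1.107, 0.181, 1.607, -0, 1.354, -0.206], TCP at [146.586, 556.016, 238.714] pointing down, gripper open.
Joint ranges: [-2.99, 2.99], [-0.89, 2.07], [0.3, 2.58], [-1.14, 4.28], [0, 2.63], [-3.12, 3.12]. Speed limits (rad/s): [2.57, 2.57, 3.01, 3.14, 3.14, 3.14].

## Interface

Orientations are given as a unit quaternion [w, x, y, z].
In Python, from cell import get_obs, eyes, job_done gives the robot as it stands. The module is installed in compiled form; this text tells all that it offers.
- The arm moves only by the tool drive_tool, never from a script. Its arguments are lists of equal length, an entry for each row: "delta_pos": the shift along the world's x, y, z in cm, a list of three; "turn": the turn about the world's z in degrees. In form: {"delta_pos": [[x, y, z], ...], "turn": [turn, ...]}. A call has 1 to 12 rows; each row shifts and turns the commanded pose from where the row before left it; what a row does not reach is not made up. A row lasts 1/8 s, in which the tool goes at most 62.5 mm and 10.7 degrees, less where a joint would pass 70% of its speed; a pose out of reach is approached as far as the arm can. A call is refused whole if a number of a shift passes 6.25 or a number of a turn 10.7, either way. A call with a gripper value outside its range is refused whole. "gripper" is the finger opening in cm, from 0 to 8.81, set as the call begins (left out, the last holds). The fingers move at their own pace and stop on an object; the grip force is fixed at half the most. Time passes only in rows, so rows that do not move let the fingers close. It gives the time, the measured TCP pose, the force and the opening at its end, in the units of the state.
- get_obs(): the state, without advancing time (a new reading comes with each control period).
- eyes.snapshot(name): name is "scene" or "top" or "wrist"; returns a dict with "pixels" (480x640x3 uint8, red, green, blue), "fovy" (degrees; the focal length in pixels is half the picture's height over the tangent of half this angle, whatever the lens; pixels are square), "cx", "cy" (the principal point, pixels), "R" (3x3) and "t" (3): a world point X has camera coordinates R X + t. Camera axes: x right, y down, z forward; pixel columns grow to the right and rows downward; lengths in mm; the calibration is good to about 2 mm. A picture is of the moment at which its call begins. There is no depth.
- job_done(): hands the job in, once; it reports no verdict.
The state is a dict: "t": time; "joint_pos": joint angles; "qd": joint speeds; "joint_torque": joint torques, N m; "position": TCP position; "orientation": TCP orientation; "wrist_force": force on the tool from outside, world axes, zero at the start; "moment": the same for the moment, N m; "width": finger opening in mm.
Only numpy, scipy, OpenCV 4.12 (cv2) and the standard library are available. Lean on these libraries where they do the work, as an engineer would, in place of code of your own. Each camera call takes 0.05 s, during which the arm holds its last target.

## Task

Refit the yellow filler cap of the gearbox: set it squarely on the filler neck, turn it backwards (anticlockwise) under a light press until you feel it drop into the thread start, then screw it in clockwise until the rubber seal is squeezed down and the cap is hand-tight, and let go of it. Never force the thread, tilt the cap in it or press hard, and leave the oil bottle, the bearing and the tape measure where they are.

Things in the scene. Friction and masses are not known exactly. Their poses are not given: they have to be found in the camera images.
- cap_grip (a point): Where to hold the yellow plastic filler cap: the middle of its upright wing, 52 mm long (x axis), 14 mm thick (y axis), standing 34 mm above the flange's top; this point is 22 mm above the flange's top. The cap weighs about 90 g and stands upright on its plug (this point 57 mm above the bench, z up).
- cap_flange (a point): Centre of the underside of the cap's flange (66 mm across, 7 mm thick), 29 mm below cap_grip, same axes; 28 mm above the bench at the start. Below it the plug, 38 mm across, 28 mm long with tapered nose, has three thread lugs 120 degrees apart, 50 mm across them (hidden from above); their lowest points are 22.5 mm below the flange's underside.
- filler_cap: The same yellow cap, 69 mm tall; origin at the centre of the plug's underside, 28 mm below cap_flange.
- neck_mouth (a point): Centre of the metal rim of the filler neck on the grey gearbox, 107 mm above the bench, z up. The neck is an upright aluminium tube, 65 mm outside, 34 mm high, bore 53 mm; the thread leaves a 41 mm opening for the plug (1.5 mm of play all round). Heights below mean: cap_flange above this point. Oiled right-hand three-start thread, 24 mm travel a turn.
- filler_neck: The same neck; origin at its foot, 34 mm below neck_mouth. Fixed, like the gearbox (140 x 130 x 73 mm). Under a 4 to 6 N press, turned anticlockwise by at most a third of a turn, the cap drops about 7 mm off the lands into the starts (height about 10 mm); a start is about 12 degrees wider than a lug. Then clockwise about 0.45 turn to the end.
- oil_bottle: Orange oil bottle with black cap, 54 mm across, 134 mm tall, standing; origin at the centre of its underside. Leave alone.
- bearing: Steel ball bearing, 52 mm across, 15 mm high, lying flat; origin at the centre of its underside. Leave alone.
- tape_measure: Yellow tape measure, 35 x 75 mm, 67 mm tall, standing; origin at the centre of its underside. Leave alone.
- thread_lands (a point): On the neck's axis, 5 mm below the rim: level of the flat lands between the three thread starts, on which the lugs first ride (height 17.5 mm; 20.5 mm on a stop rib). The starts' angle differs each time and has nothing to do with any axes given. A stop rib on the anticlockwise side of each start blocks a cap turned clockwise on the lands, or further back once dropped.
- seal_top (a point): On the neck's axis, 4 mm above the rim: top of the black rubber sealing ring on the rim before it is squeezed. The flange meets it at height 4 mm; it gives 3 mm, resisting about 6 N per mm; at 1 mm it is flat and the cap stops hard. Turning takes under 0.3 N m until then, after which torque rises steeply within a few degrees. Friction holds the cap when let go.
There are look-alikes about, which are no part of the job. Of the things that look like the filler_cap, take the one that is farthest to the robot's right at the start.

How it is judged:
By the outcome, as a careful person would: the job done as asked, in the order asked, and still so for the second after the job is handed in, with the robot touching nothing.
It also fails if it takes over 72 s, if anything falls off the work surface, if the arm or the gripper's body presses on something with over 40 N, if the wrist force passes 120 N, or if a joint passes its speed limit or range.

## Working session

There is one attempt and no reset: what is moved stays moved. The work goes in short steps, Python scripts to look and compute and a tool call to move; the robot and the scene stay as the last step left them, time stands still between calls to the robot, and variables do not carry over. Pictures are saved under pics/ and viewed, and the job is handed in when it is done.

Besides the shell and the picture viewer there is one more tool, called after "Request:" by a JSON object that holds its "method" and its "body". drive_tool: Moves the arm, as the interface text tells. Its arguments: {"type":"object","properties":{"delta_pos":{"type":"array"},"turn":{"type":"array"},"gripper":{"type":"number"}},"required":["delta_pos","turn"]}

```bash
mkdir -p pics; ls; cat > h.py <<'E'
import numpy as np, cv2, json
from cell import get_obs, eyes, job_done
def snap(name,fn):
    s=eyes.snapshot(name); cv2.imwrite('pics/'+fn+'.png',cv2.cvtColor(np.asarray(s['pixels']),cv2.COLOR_RGB2BGR))
    np.savez('pics/'+fn+'.npz',**{k:np.asarray(v) for k,v in s.items()}); return s
def load(fn): 
    d=np.load('pics/'+fn+'.npz'); return {k:d[k] for k in d}
def K(s):
    f=240/np.tan(np.radians(float(s['fovy']))/2); return f,float(s['cx']),float(s['cy'])
def proj(s,X):
    f,cx,cy=K(s); c=s['R']@np.asarray(X,float)+s['t']; return np.array([cx+f*c[0]/c[2],cy+f*c[1]/c[2]])
def ray(s,u,v):
    f,cx,cy=K(s); d=s['R'].T@np.array([(u-cx)/f,(v-cy)/f,1]); o=-s['R'].T@s['t']; return o,d
def onz(s,u,v,z):
    o,d=ray(s,u,v); return o+d*(z-o[2])/d[2]
E
python3 - <<'E'
from h import *
for n in ['scene','top','wrist']:
    s=snap(n,n+'0'); print(n,s['fovy'],s['cx'],s['cy'],(-s['R'].T@s['t']).round(),s['R'].round(2).tolist())
o=get_obs(); print(o)
E
```

```text
pics
scene 53.35179334639977 324.3762271259045 237.48742186138062 [ 262. -521.  688.] [[0.88, -0.47, -0.01], [-0.31, -0.58, -0.76], [0.35, 0.67, -0.65]]
top 54.001549993666615 326.16316877386384 237.60458536525203 [395.  91. 960.] [[-0.0, -1.0, 0.03], [-0.98, -0.0, -0.19], [0.19, -0.03, -0.98]]
wrist 63.7289250915939 319.42784804460956 242.32461857588382 [ 82. 573. 384.] [[0.26, 0.97, -0.0], [0.93, -0.25, 0.26], [0.25, -0.07, -0.97]]
{'t': 0.15, 'joint_pos': array([ 1.10672421e+00,  1.81375232e-01,  1.60771839e+00, -4.10457685e-05,
        1.35381607e+00, -2.06296456e-01]), 'qd': array([-0.00061861, -0.00198077, -0.00263846, -0.00091529,  0.00210724,
       -0.00075153]), 'joint_torque': array([ 1.10121040e-03, -4.34229541e+01, -3.42177415e+01,  7.01352605e-02,
        3.55761673e-02, -2.58843937e-05]), 'position': array([146.39937162, 555.64575254, 238.04334777]), 'orientation': array([-0.70079751,  0.70168629, -0.091022  ,  0.09074242]), 'wrist_force': array([-0.54461876, -0.24234513,  0.33116494]), 'moment': array([-0.02114154,  0.04702115,  0.03695929]), 'width': 88.50115645064442}
```

View pics/scene0.png

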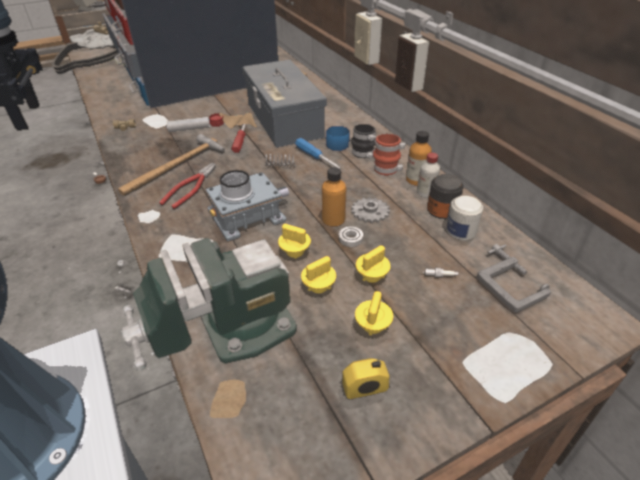

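View pics/top0.png

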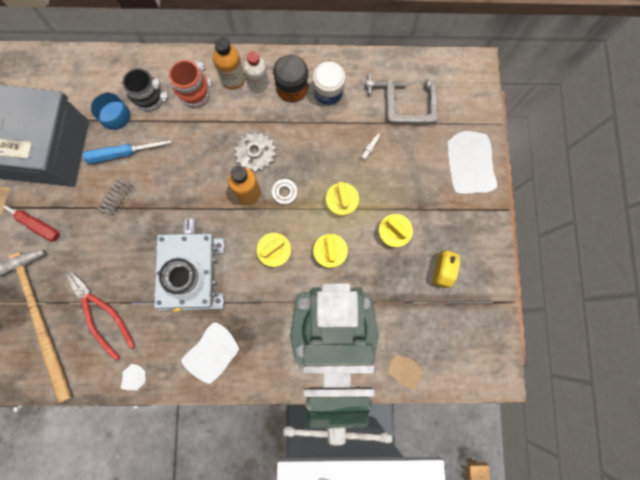

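Four look-alike caps, in the top picture at (274,250), (330,251), (342,199) and (396,231). The yellow tape measure at (447,269) is not a cap. The robot's right is the picture's right (-y), so I choose (396,231), which is the nearest cap in the scene picture at (374,315). Next: a close crop and a measurement.

```bash
python3 - <<'E'
from h import *
t=load('top0'); s=load('scene0')
for u,v in [(274,250),(330,251),(342,199),(396,231)]: print((u,v),onz(t,u,v,35).round())
def crop(im,c,h,k): 
    return cv2.resize(im[c[1]-h:c[1]+h,c[0]-h:c[0]+h],None,fx=k,fy=k,interpolation=cv2.INTER_CUBIC)
T=cv2.imread('pics/top0.png');S=cv2.imread('pics/scene0.png')
a=np.vstack([np.hstack([crop(T,(396,231),30,5),crop(S,(374,315),30,5)]),np.hstack([crop(T,(180,275),30,5),crop(S,(236,185),30,5)])])
cv2.imwrite('pics/crop0.png',a)
E
```

```text
(274, 250) [550. 168.  35.]
(330, 251) [548.  56.  35.]
(342, 199) [656.  32.  35.]
(396, 231) [589. -77.  35.]
```

View pics/crop0.png

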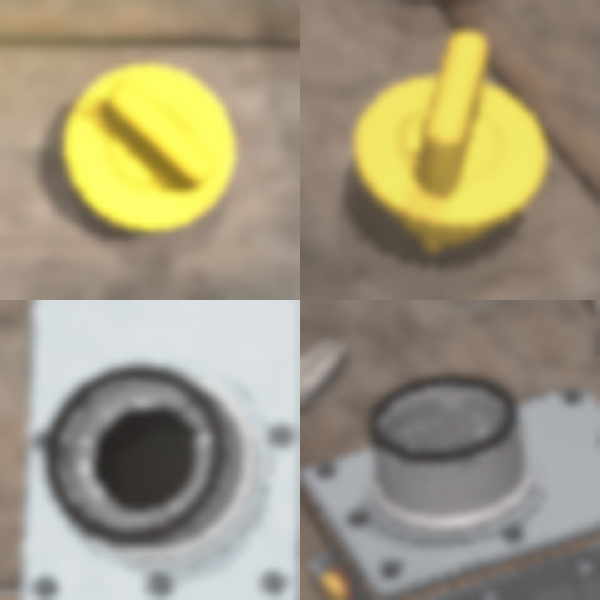

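```bash
python3 - <<'E'
from h import *
from scipy.spatial.transform import Rotation as Ro
o=get_obs(); q=o['orientation']; R=Ro.from_quat([*q[1:],q[0]]).as_matrix(); print(R.round(2), 'jaw yaw',np.degrees(np.arctan2(R[1,2],R[0,2])))
t=load('top0'); s=load('scene0')
print('neck top',onz(t,177.4,276.4,109))
# scene rim ellipse centre crop(443,117)
print('neck scene',onz(s,206+143/5,155+117/5,109))
print('cap top',onz(t,366+150/5,201+149/5,35),'scene',onz(s,344+150/5,285+150/5,35))
E
```

```text
[[ 0.97 -0.    0.25]
 [-0.25 -0.    0.97]
 [-0.   -1.   -0.  ]] jaw yaw 75.23105870403451
neck top [489.28907633 333.74180253 109.        ]
neck scene [493.08789777 336.94898305 109.        ]
cap top [589.86961267 -76.87771353  35.        ] scene [591.53546589 -77.63761344  35.        ]
```

Request:
{"method": "drive_tool", "body": {"delta_pos": [[2.9,-1.8,0.2],[2.9,-1.8,0.2],[2.9,-1.8,0.2],[2.9,-1.8,0.2],[2.9,-1.8,0.2],[2.9,-1.8,0.2],[2.9,-1.8,0.2],[2.9,-1.8,0.2],[2.9,-1.8,0.2],[2.9,-1.8,0.2],[2.9,-1.8,0.2],[2.9,-1.8,0.2]], "turn": [-3,-3,-3,-3,-3,-3,-3,-3,-3,-3,-3,-3]}}

```text
t: 1.65
position: [495.3, 339.3, 262.4]
orientation: [-0.638, 0.639, -0.304, 0.304]
wrist_force: [0.2, 0.8, 0.2]
width: 88.0
```

```bash
python3 - <<'E'
from h import *
s=snap('wrist','w1'); o=get_obs(); print(o['position'],o['t'],o['joint_pos'],proj(s,[491,335,109]))
E
```

```text
[498.72656098 336.88240939 262.65636072] 1.7 [ 0.39816917  0.22039268  1.51140336 -0.00209196  1.40852567 -0.27971759] [312.63120703 227.87713295]
```

View pics/w1.png

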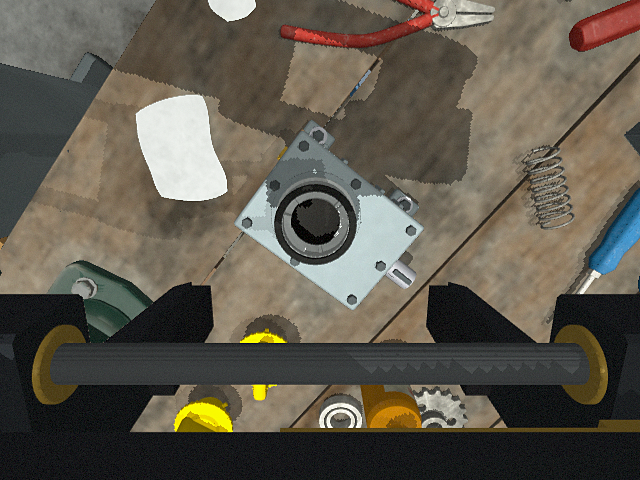

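Wrist view: neck ring centred near (316,223), clear. The vise is lower left, and the bottle, bearing and two caps are at the bottom.

```bash
python3 - <<'E'
from h import *
s=snap('wrist','w2'); o=get_obs(); print(o['position'],o['t'],o['qd'].round(4))
im=cv2.imread('pics/w2.png'); cv2.imwrite('pics/w2c.png',cv2.resize(im[170:280,260:370],None,fx=5,fy=5,interpolation=cv2.INTER_CUBIC))
for z in (107,109,111): print(z,onz(s,316,223,z))
f=K(s)[0]; print(f)
E
```

```text
[496.98156991 338.03443486 262.41085369] 1.75 [ 0.0481 -0.0198  0.0326  0.0248  0.0108 -0.0011]
107 [494.69123554 336.82676208 107.        ]
109 [494.43625712 337.17090592 109.        ]
111 [494.18127871 337.51504977 111.        ]
386.10972859763655
```

View pics/w2c.png

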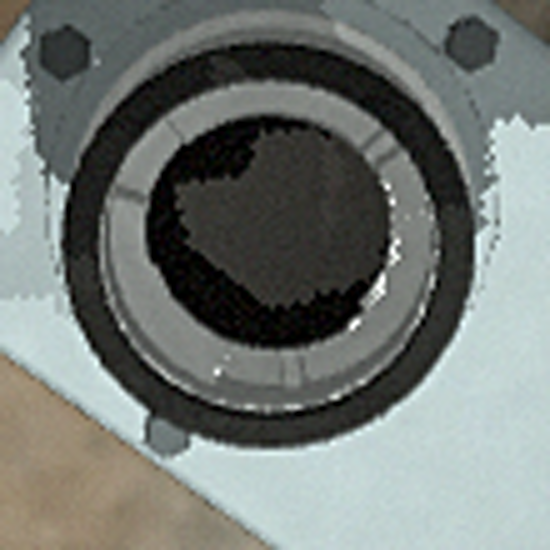

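Request:
{"method": "drive_tool", "body": {"delta_pos": [[0,0,0],[0,0,0],[0,0,0]], "turn": [0,0,0]}}

```text
t: 2.12
position: [493.8, 340.7, 262.7]
orientation: [-0.639, 0.639, -0.303, 0.303]
wrist_force: [-1.0, 0.2, -0.2]
width: 88.3
```

```bash
cat >> h.py <<'E'
from scipy.optimize import least_squares
from scipy.ndimage import map_coordinates
def fitcirc(s,gray,c0,z,r0,sign,win=4.0,n=120):
    """edge of a horizontal circle; sign=+1 brightness rises outward"""
    x,y=c0; r=r0
    for it in range(6):
        P=[]
        for a in np.linspace(0,2*np.pi,n,endpoint=False):
            rr=np.arange(r-win,r+win,0.1)
            uv=np.array([proj(s,[x+q*np.cos(a),y+q*np.sin(a),z]) for q in rr])
            g=map_coordinates(gray,[uv[:,1],uv[:,0]],order=1)
            d=sign*(g[10:]-g[:-10]); k=d.argmax()
            if d[k]>25: P.append((a,rr[k+5]))
        P=np.array(P)
        X=np.c_[x+P[:,1]*np.cos(P[:,0]),y+P[:,1]*np.sin(P[:,0])]
        so=least_squares(lambda p:np.hypot(X[:,0]-p[0],X[:,1]-p[1])-p[2],[x,y,r],loss='soft_l1',f_scale=.4)
        x,y,r=so.x
    return x,y,r,len(P),np.median(np.abs(so.fun))
E
python3 - <<'E'
from h import *
s=snap('wrist','w3'); o=get_obs(); print(o['position'],o['t'],abs(o['qd']).max())
g=cv2.GaussianBlur(cv2.cvtColor(cv2.imread('pics/w3.png'),cv2.COLOR_BGR2GRAY).astype(float),(0,0),.7)
c=onz(s,313.4,218.3,111);print(c)
print('outer',fitcirc(s,g,c[:2],111,32,1)); print('inner',fitcirc(s,g,c[:2],111,26.5,-1)); print('bore',fitcirc(s,g,c[:2],102,20.5,1))
print(s['R'].round(4).tolist(),s['t'])
E
```

```text
[493.89661925 340.59929061 262.77395604] 2.175 0.0034340137629969634
[484.96483966 343.11721894 111.        ]
outer (np.float64(490.7448517135695), np.float64(338.2945790665048), np.float64(32.506601675746694), 120, np.float64(0.1039736888903704))
inner (np.float64(490.7190641987337), np.float64(338.23630795483956), np.float64(26.602613505991517), 120, np.float64(0.10136895019680736))
bore (np.float64(486.75244306113547), np.float64(344.9090956417868), np.float64(24.53448765473491), 97, np.float64(1.039372559939853))
[[0.7742, 0.633, -0.0001], [0.612, -0.7485, 0.2555], [0.1616, -0.1979, -0.9668]] [-597.34603499  -87.19993125  399.89243331]
```

Request:
{"method": "drive_tool", "body": {"delta_pos": [[0.8,-3.4,0],[0.8,-3.5,0],[0.8,-3.5,0],[0.8,-3.5,0],[0.8,-3.5,0],[0.8,-3.5,0],[0.8,-3.5,0],[0.8,-3.5,0],[0.8,-3.5,0],[0.8,-3.5,0],[0.8,-3.5,0],[0.7,-3.3,0]], "turn": [-6.8,-6.8,-6.8,-6.8,-6.8,-6.8,-6.8,-6.8,-6.8,-6.8,-6.8,-6.8]}}

```text
t: 3.68
position: [589.7, -77.7, 262.9]
orientation: [-0.285, 0.284, -0.647, 0.647]
wrist_force: [0.1, 0.3, -0.9]
width: 88.5
```

Request:
{"method": "drive_tool", "body": {"delta_pos": [[0,0,-1.9],[0,0,-1.9],[0,0,-1.9],[0,0,-1.9],[0,0,0],[0,0,0],[0,0,0]], "turn": [0,0,0,0,0,0,0]}}

```text
t: 4.55
position: [590.2, -77.1, 187.8]
orientation: [-0.286, 0.285, -0.646, 0.647]
wrist_force: [-0.8, 0.5, 0.4]
width: 88.4
```

```bash
python3 - <<'E'
from h import *
s=snap('wrist','w4'); o=get_obs(); print(o['position'],o['t'],abs(o['qd']).max(),o['joint_pos'])
print(proj(s,[590,-77,35]))
E
```

```text
[590.17983726 -77.18047924 187.70523417] 4.6 0.003888494571997025 [-3.29273541e-01  2.72421872e-01  1.60381873e+00  1.29779539e-05
  1.26357924e+00  4.10232177e-01]
[320.58632776 225.49695322]
```

View pics/w4.png

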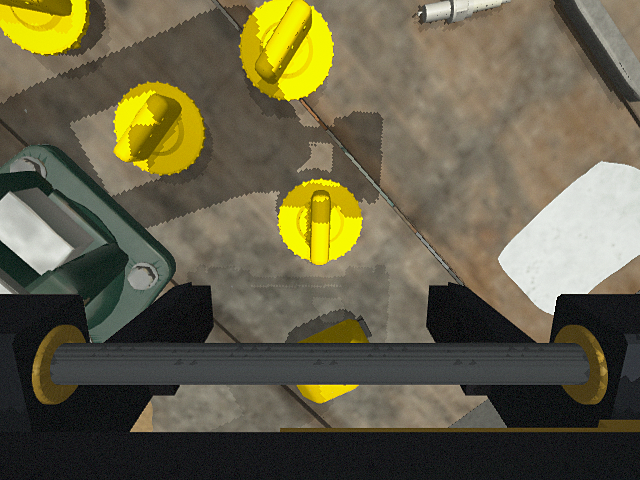

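The cap flange is centred at (320,222) with its wing nearly along the image column. The fingers sit on either side, the tape measure is at (332,360) and the vise is lower left.

```bash
python3 - <<'E'
from h import *
s=load('w4'); im=cv2.imread('pics/w4.png'); hsv=cv2.cvtColor(im,cv2.COLOR_BGR2HSV)
g=cv2.GaussianBlur(255.-hsv[:,:,1].astype(float),(0,0),.7)
c=onz(s,320,222,35)
print('flange',fitcirc(s,g,c[:2],35,33,1))
cv2.imwrite('pics/w4c.png',cv2.resize(im[165:280,265:380],None,fx=5,fy=5,interpolation=cv2.INTER_CUBIC))
E
```

```text
flange (np.float64(591.7544219583484), np.float64(-73.94665586525072), np.float64(33.27886797227147), 120, np.float64(0.3133121743198082))
```

View pics/w4c.png

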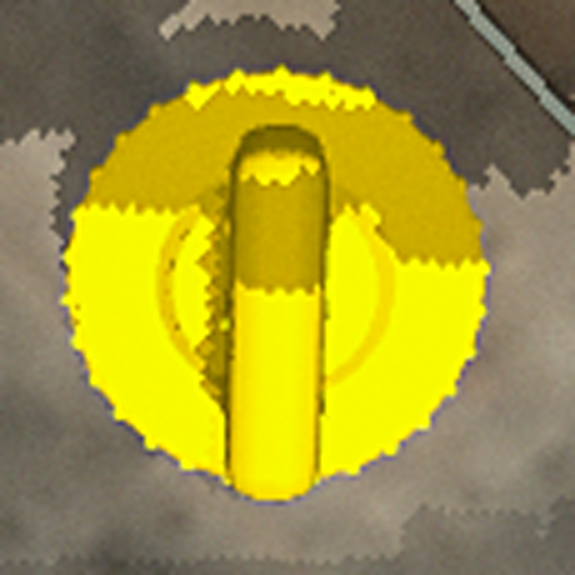

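```bash
python3 - <<'E'
from h import *
from scipy.spatial.transform import Rotation as Ro
t=load('top0')
for z in (0,100,180): print(z,onz(t,377,345,z).round(),onz(t,365,290,z).round(),onz(t,357,287,z).round())
s=load('w4'); o=get_obs(); q=o['orientation']; R=Ro.from_quat([*q[1:],q[0]]).as_matrix(); p=np.array([590.19,-77.18,187.7])
print('jaw yaw',np.degrees(np.arctan2(R[1,2],R[0,2])))
for d in (-40,0,50,100,150): print(d,proj(s,p+R@[0,d,0]))
# wing axis at z=69
a=onz(s,265+280/5,165+160/5,69);b=onz(s,265+274/5,165+440/5,69); print('wing yaw',np.degrees(np.arctan2(a[1]-b[1],a[0]-b[0])))
print('cap in tool',R.T@(np.array([591.75,-73.95,35])-p))
s=load('w3'); q=np.array([-.639,.639,-.303,.303]); R=Ro.from_quat([*q[1:],q[0]]).as_matrix(); p=np.array([493.9,340.6,262.7]); print(np.degrees(np.arctan2(R[1,2],R[0,2])))
for d in (-40,0,50,100,150): print(d,proj(s,p+R@[0,d,0]))
E
```

```text
0 [364. -38.   0.] [474. -16.   0.] [480.   0.   0.]
100 [367. -24. 100.] [466.  -5. 100.] [471.  10. 100.]
180 [370. -14. 180.] [459.   4. 180.] [464.  17. 180.]
jaw yaw -42.37081413647509
-40 [323.56277862 358.72781595]
0 [322.62604045 305.1835768 ]
50 [321.94882731 266.47386734]
100 [321.52866838 242.45745467]
150 [321.24255217 226.10296524]
wing yaw 46.426522863217755
cap in tool [ -3.32794692 152.7005695   -1.27174829]
39.26140455161686
-40 [321.24986648 363.2387262 ]
0 [320.81920818 308.78345385]
50 [320.50753421 269.37334289]
100 [320.31402482 244.90473996]
150 [320.18218924 228.23458161]
```

Request:
{"method": "drive_tool", "body": {"delta_pos": [[0.1,0.2,-2],[0.1,0.1,-2],[0,0,-2],[0,0,-2],[0,0,-2],[0,0,-2],[0,0,-1.5],[0,0,-0.8],[0,0,-0.4],[0,0,0],[0,0,0]], "turn": [-1.2,0,0,0,0,0,0,0,0,0,0]}}

```text
t: 5.98
position: [592.1, -74.1, 40.4]
orientation: [-0.279, 0.278, -0.65, 0.65]
wrist_force: [0.1, -0.8, -0.2]
width: 87.7
```

Request:
{"method": "drive_tool", "body": {"delta_pos": [[0,0,-0.2],[0,0,0],[0,0,0]], "turn": [0,0,0]}}

```text
t: 6.35
position: [591.6, -74.0, 37.8]
orientation: [-0.279, 0.279, -0.65, 0.65]
wrist_force: [-0.1, 0.4, -0.2]
width: 88.0
```

```bash
python3 - <<'E'
from h import *
s=snap('wrist','w5'); o=get_obs(); print(o['position'],o['t'],o['wrist_force'])
E
```

```text
[591.61286888 -73.99668214  37.78359484] 6.4 [ 0.00709051 -0.02860468 -0.6723156 ]
```

View pics/w5.png

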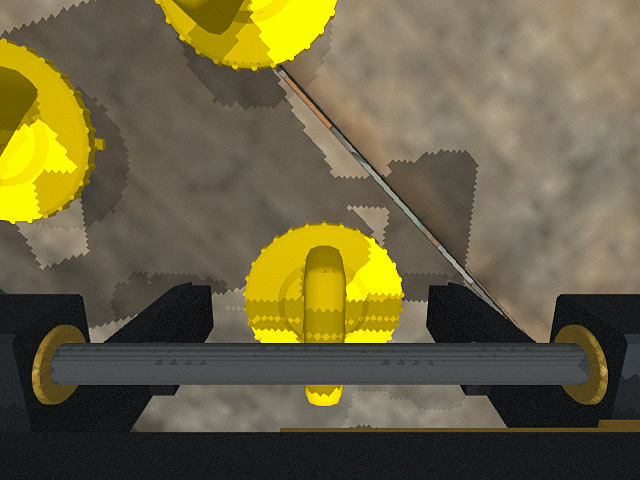

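Cap under the jaws: wing at columns 303–344, about 1 mm right of the finger mid-plane. The jaws will self-centre on it.

Request:
{"method": "drive_tool", "body": {"delta_pos": [[0,0,0],[0,0,0],[0,0,0],[0,0,0],[0,0,0],[0,0,0]], "turn": [0,0,0,0,0,0], "gripper": 0}}

```text
t: 7.15
position: [591.6, -74.0, 37.7]
orientation: [-0.279, 0.279, -0.65, 0.65]
wrist_force: [0.2, -0.2, -0.3]
width: 30.3
```

```bash
python3 - <<'E'
from h import *
s=snap('wrist','w6'); o=get_obs(); print(o['position'],o['t'],o['wrist_force'],o['moment'],o['width'])
E
```

```text
[591.6224437  -74.00135194  37.7267301 ] 7.2 [ 0.10870778 -0.66838009 -0.9632938 ] [-0.13073355  0.09541458  0.02550494] 26.443604279270815
```

View pics/w6.png

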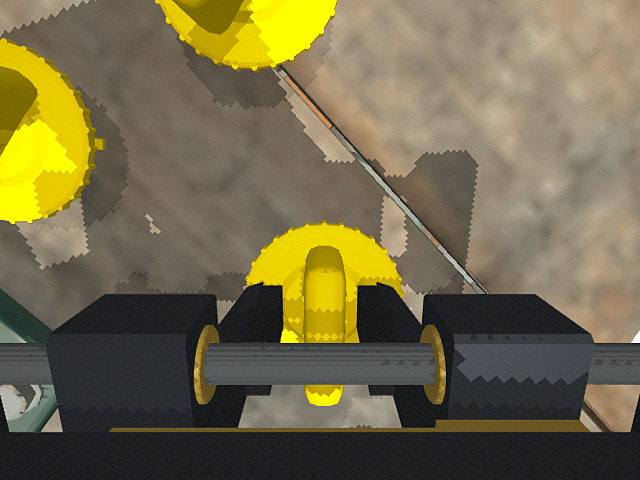

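Still closing. A few more rows, then lift.

Request:
{"method": "drive_tool", "body": {"delta_pos": [[0,0,0],[0,0,0],[0,0,0],[0,0,0],[0,0,0]], "turn": [0,0,0,0,0]}}

```text
t: 7.82
position: [591.5, -74.0, 37.6]
orientation: [0.279, -0.279, 0.65, -0.65]
wrist_force: [0.3, 0.4, -0.8]
width: 13.5
```

Request:
{"method": "drive_tool", "body": {"delta_pos": [[0,0,0.5],[0,0,1],[0,0,2],[0,0,2.5],[0,0,0],[0,0,0]], "turn": [0,0,0,0,0,0]}}

```text
t: 8.57
position: [591.5, -73.9, 97.8]
orientation: [-0.279, 0.279, -0.65, 0.65]
wrist_force: [-0.6, -0.3, -0.8]
width: 13.6
```

```bash
python3 - <<'E'
from h import *
s=snap('wrist','w7'); o=get_obs(); print(o['position'],o['t'],o['wrist_force'],o['moment'],o['width'])
E
```

```text
[591.03792774 -73.78675331  97.15608875] 8.625 [ 0.32218525  0.44990177 -2.2916927 ] [-0.08317171  0.10195243  0.0173933 ] 13.653314963016207
```

View pics/w7.png

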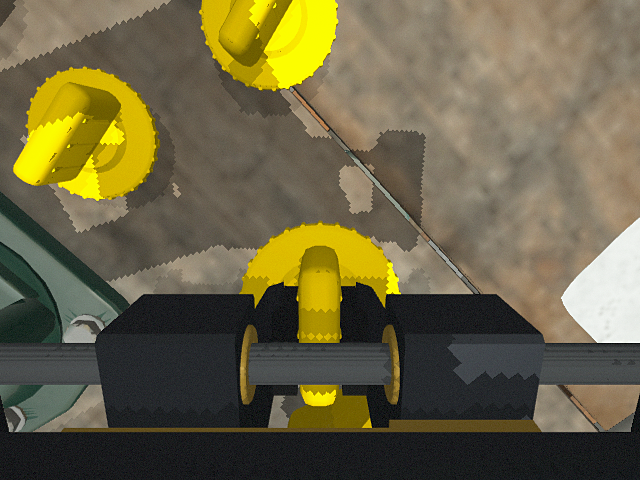

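Request:
{"method": "drive_tool", "body": {"delta_pos": [[0,0,2.5],[0,0,3.5],[0,0,3.5],[0,0,3],[0,0.8,1.5]], "turn": [0,0,0,0,0]}}

```text
t: 9.25
position: [591.8, -66.2, 238.5]
orientation: [-0.279, 0.278, -0.65, 0.65]
wrist_force: [0.2, -0.3, -1.8]
width: 13.7
```

Request:
{"method": "drive_tool", "body": {"delta_pos": [[-0.4,1.9,0],[-0.8,3.2,0],[-0.9,3.5,0],[-0.9,3.8,0],[-1,4,0],[-1,4,0],[-1,4,0],[-1,4,0],[-1,4,0],[-1,3.5,0],[-0.9,3,0],[-0.5,1,0]], "turn": [7,7,7,7,7,7,7,7,7,7,7,6.6]}}

```text
t: 10.75
position: [485.7, 334.8, 235.9]
orientation: [-0.641, 0.643, -0.298, 0.296]
wrist_force: [0.9, 0.0, -0.7]
width: 13.9
```

Request:
{"method": "drive_tool", "body": {"delta_pos": [[-0.6,0.5,-1],[0,0,0],[0,0,0],[0,0,0]], "turn": [0,0,0,0]}}

```text
t: 11.25
position: [482.0, 337.5, 227.9]
orientation: [0.641, -0.641, 0.299, -0.299]
wrist_force: [-0.1, 0.1, -0.9]
width: 14.0
```

```bash
python3 - <<'E'
from h import *
s=snap('wrist','w8'); o=get_obs(); print(o['position'],o['t'],o['wrist_force'],o['moment'],o['width'],o['joint_pos'])
E
```

```text
[482.04988454 337.61360465 227.96818207] 11.3 [-0.91080386 -1.09868158  0.57269473] [ 0.00059676  0.03432731 -0.03636835] 13.607055585123318 [ 4.09477572e-01  2.19578585e-01  1.58348998e+00 -5.23284204e-05
  1.33800364e+00 -2.87859324e-01]
```

View pics/w8.png

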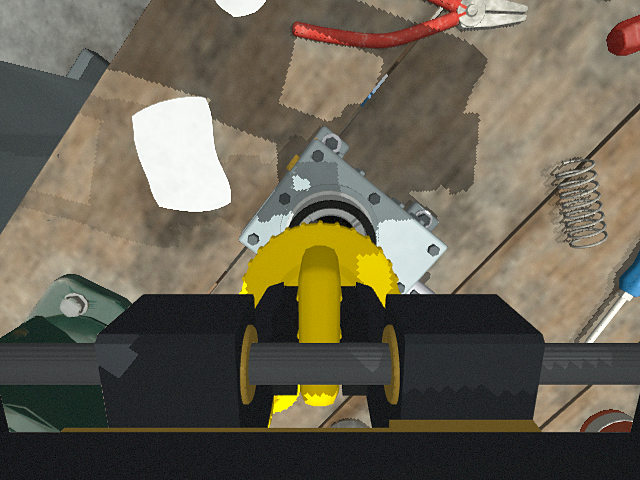

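The cap is held ahead of the neck. The seal ring's far arc shows at about (333,205), and the flange's upper arc covers the rest.

```bash
cat >> h.py <<'E'
def fitarc(s,gray,c0,z,r,sign,a0,a1,win=4.,n=60,thr=25):
    """fixed radius; a0..a1 degrees in image-sense: angle from image-up direction (world), positive ccw"""
    x,y=c0
    # world dir for image up
    up=-s['R'][1][:2]; b=np.arctan2(up[1],up[0])
    for it in range(8):
        P=[]
        for a in b+np.radians(np.linspace(a0,a1,n)):
            rr=np.arange(r-win,r+win,0.1)
            uv=np.array([proj(s,[x+q*np.cos(a),y+q*np.sin(a),z]) for q in rr])
            g=map_coordinates(gray,[uv[:,1],uv[:,0]],order=1)
            d=sign*(g[10:]-g[:-10]); k=d.argmax()
            if d[k]>thr: P.append((a,rr[k+5]))
        P=np.array(P); X=np.c_[x+P[:,1]*np.cos(P[:,0]),y+P[:,1]*np.sin(P[:,0])]
        so=least_squares(lambda p:np.hypot(X[:,0]-p[0],X[:,1]-p[1])-r,[x,y],loss='soft_l1',f_scale=.3)
        x,y=so.x
    return x,y,len(P),np.median(np.abs(so.fun))
E
python3 - <<'E'
from h import *
s=load('w8'); im=cv2.imread('pics/w8.png'); hsv=cv2.cvtColor(im,cv2.COLOR_BGR2HSV)
gs=cv2.GaussianBlur(255.-hsv[:,:,1].astype(float),(0,0),.7)
gg=cv2.GaussianBlur(cv2.cvtColor(im,cv2.COLOR_BGR2GRAY).astype(float),(0,0),.7)
print('exp ring',proj(s,[490.7,338.3,111]))
for w in (40,45): print('ring',fitarc(s,gg,[490.7,338.3],111,32.5,1,-w,w))
zf=228-9.7+7
for w in (50,60): print('flange',fitarc(s,gs,[482.0,337.6],zf,33.1,1,-w,w))
up=-s['R'][1][:2]; print(np.degrees(np.arctan2(up[1],up[0])))
E
```

```text
exp ring [330.22389147 245.22986259]
ring (np.float64(490.683801683471), np.float64(338.22881075288217), 60, np.float64(0.09869511990008206))
ring (np.float64(490.63646726770435), np.float64(338.2168280794612), 60, np.float64(0.093711759365398))
flange (np.float64(480.1612933885283), np.float64(339.4391076794831), 60, np.float64(0.39265164659462215))
flange (np.float64(480.09395514127726), np.float64(339.3915604323949), 60, np.float64(0.44691679842821586))
129.89095298258286
```

```bash
python3 - <<'E'
from h import *
for f,c,zf in (('w5',(591.6,-74.0),35),('w7',(591.3,-73.9),35+59.6),('w4',(591.7,-74),35)):
    s=load(f); im=cv2.imread(f'pics/{f}.png'); hsv=cv2.cvtColor(im,cv2.COLOR_BGR2HSV)
    gs=cv2.GaussianBlur(255.-hsv[:,:,1].astype(float),(0,0),.7)
    up=-s['R'][1][:2]; up/=np.linalg.norm(up); rt=np.array([up[1],-up[0]])
    for r in (33,33.4):
        x,y,n,e=fitarc(s,gs,c,zf,r,1,-55,55); d=np.array([x,y])-c; print(f,r,x,y,'up',d@up,'right',d@rt,e)
E
```

```text
w5 33 592.4243069572449 -73.47846218327611 up 0.946163874296216 right 0.237186797718959 0.20729757510968483
w5 33.4 592.0504885706613 -73.75289361168883 up 0.48962810719685224 right 0.15577495332512759 0.2965085034912107
w7 33 591.1264851618108 -72.45002575655711 up 0.9302318230125828 right -1.1257004313645282 0.2501730794317467
w7 33.4 590.8411047122856 -72.80851620126012 up 0.47382422475083125 right -1.0850863431254352 0.25032638817093655
w4 33 592.0904480944355 -73.69900740714827 up 0.4855829379742106 right 0.08517902176127368 0.29849954504606657
w4 33.4 591.7513093492548 -74.01934771579784 up 0.02033046280062928 right 0.05092794625600933 0.29874414949088646
```

Request:
{"method": "drive_tool", "body": {"delta_pos": [[1,-0.8,-1],[0.8,-0.6,-1.5],[0.8,-0.6,-2],[0,0,-1.5],[0,0,-0.8],[0,0,0],[0,0,0],[0,0,0]], "turn": [0,0,0,0,0,0,0,0]}}

```text
t: 12.3
position: [507.9, 318.4, 160.6]
orientation: [0.641, -0.641, 0.298, -0.299]
wrist_force: [0.0, 0.5, -2.2]
width: 13.6
```

```bash
python3 - <<'E'
from h import *
s=snap('wrist','w9'); o=get_obs(); print(o['position'],o['t'],o['wrist_force'],o['moment'],o['width'])
E
```

```text
[507.88167092 318.33719305 160.47316931] 12.35 [-0.22775851  0.08390388 -1.6791915 ] [-0.0569538   0.07978292 -0.08044013] 14.026788972990618
```

View pics/w9.png

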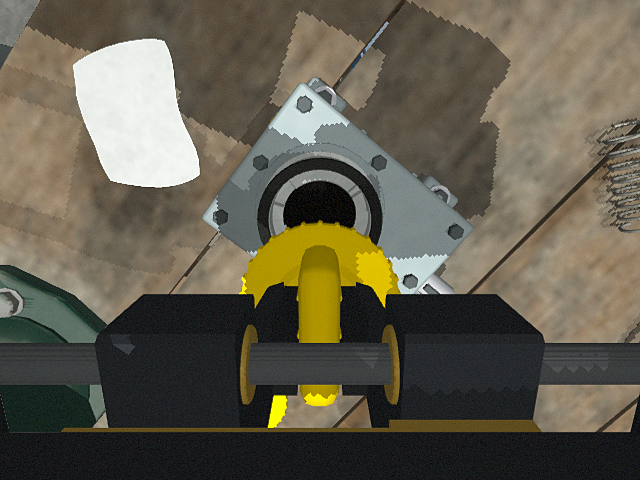

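The neck ring (centre about (320,212)) and the flange are both visible at similar depth, in line with the tool mid-plane.

```bash
python3 - <<'E'
from h import *
def go(f,zt,c,w=55):
    s=load(f); im=cv2.imread(f'pics/{f}.png'); hsv=cv2.cvtColor(im,cv2.COLOR_BGR2HSV)
    gs=cv2.GaussianBlur(255.-hsv[:,:,1].astype(float),(0,0),.7)
    gg=cv2.GaussianBlur(cv2.cvtColor(im,cv2.COLOR_BGR2GRAY).astype(float),(0,0),.7)
    up=-s['R'][1][:2]; up/=np.linalg.norm(up); rt=np.array([up[1],-up[0]])
    R1=np.array(fitarc(s,gg,[490.7,338.3],111,32.5,1,-w,w)); R2=np.array(fitarc(s,gg,[490.7,338.3],111,26.6,-1,-w,w))
    print(f,'ring',R1,R2)
    for r in (33.0,33.4):
        F=np.array(fitarc(s,gs,c,zt-2.7,r,1,-50,50)); d=(R1-F)[:2]; print(r,'flange',F,'need',d,'up',d@up,'rt',d@rt)
go('w9',160.5,(507.9,318.4)); go('w8',228.0,(482.05,337.6),45)
E
```

```text
w9 ring [4.90823781e+02 3.38092075e+02 6.00000000e+01 1.00643201e-01] [4.90902429e+02 3.38020929e+02 6.00000000e+01 9.59176943e-02]
33.0 flange [5.05837380e+02 3.20282082e+02 6.00000000e+01 4.23309298e-01] need [-15.01359825  17.80999367] up 23.293784523746403 rt -0.06007698085067936
33.4 flange [5.06116909e+02 3.19896357e+02 6.00000000e+01 3.98141383e-01] need [-15.29312747  18.19571869] up 23.76895514798559 rt -0.026413069215129426
w8 ring [4.90636467e+02 3.38216828e+02 6.00000000e+01 9.37117594e-02] [4.90623848e+02 3.38183323e+02 6.00000000e+01 9.75656924e-02]
33.0 flange [4.80078187e+02 3.39482303e+02 6.00000000e+01 4.02304103e-01] need [10.55828036 -1.26547513] up -7.742282559156811 rt 7.289428798580095
33.4 flange [4.80381908e+02 3.39207110e+02 6.00000000e+01 4.03841321e-01] need [10.25455939 -0.99028237] up -7.336351479183018 rt 7.232882851916391
```

```bash
python3 - <<'E'
from h import *
from scipy.spatial.transform import Rotation as Ro
T={'w3':([493.9,340.6,262.75],39.26),'w4':([590.18,-77.18,187.7],-42.4),'w5':([591.61,-74.0,37.78],-43.5),'w6':([591.62,-74,37.73],-43.5),'w7':([591.04,-73.79,97.16],-43.5),'w8':([482.05,337.61,227.97],40.0),'w9':([507.88,318.34,160.47],40.0)}
for f,(p,y) in T.items():
    s=load(f); o=-s['R'].T@s['t']; d=o-np.array(p); a=np.radians(y); up=-s['R'][1][:2]; up=up/np.linalg.norm(up); rt=np.array([up[1],-up[0]])
    f_=s['R'][2]; print(f,'cam rel up %.2f rt %.2f z %.2f'%(d[:2]@up,d[:2]@rt,d[2]),'tilt %.3f upyaw-jaw %.3f'%(np.degrees(np.arccos(-f_[2])),np.degrees(np.arctan2(up[1],up[0]))-y), 'roll',s['R'][0][2].round(4))
    if f in('w3',): continue
    im=cv2.imread(f'pics/{f}.png'); hsv=cv2.cvtColor(im,cv2.COLOR_BGR2HSV)
    gs=cv2.GaussianBlur(255.-hsv[:,:,1].astype(float),(0,0),.7)
    z0=28 if f=='w4' else p[2]-9.7
    for z in (z0,z0+7):
        F=np.array(fitarc(s,gs,(591.7,-74) if f=='w4' else p[:2],z,33.2,1,-50,50)); dd=F[:2]-(np.array([591.7,-74]) if f=='w4' else p[:2])
        print('   ',z-z0,F.round(2),'up %.2f rt %.2f'%(dd@up,dd@rt))
E
```

```text
w3 cam rel up 66.80 rt -0.55 z 146.06 tilt 14.802 upyaw-jaw 90.012 roll -0.0001
w4 cam rel up 65.26 rt -1.44 z 146.16 tilt 14.811 upyaw-jaw 89.978 roll 0.0009
    0 [ 5.9149e+02 -7.4220e+01  6.0000e+01  3.0000e-01] up -0.30 rt -0.00
    7 [ 5.9192e+02 -7.3820e+01  6.0000e+01  3.0000e-01] up 0.29 rt 0.04
w5 cam rel up 65.28 rt -1.19 z 146.08 tilt 14.852 upyaw-jaw 89.895 roll -0.0007
    0.0 [ 5.9136e+02 -7.4540e+01  6.0000e+01  2.1000e-01] up -0.57 rt 0.19
    6.9999999999999964 [ 5.9225e+02 -7.3560e+01  6.0000e+01  2.5000e-01] up 0.76 rt 0.16
w6 cam rel up 65.27 rt -1.20 z 146.05 tilt 14.855 upyaw-jaw 89.896 roll -0.0008
    0.0 [ 5.9135e+02 -7.4550e+01  6.0000e+01  2.0000e-01] up -0.58 rt 0.18
    7.0000000000000036 [ 5.9221e+02 -7.3520e+01  6.0000e+01  2.5000e-01] up 0.75 rt 0.09
w7 cam rel up 65.45 rt -0.79 z 146.72 tilt 14.849 upyaw-jaw 89.893 roll -0.0006
    0.0 [ 5.9005e+02 -7.3540e+01  6.0000e+01  2.0000e-01] up -0.50 rt -0.89
    7.0 [ 5.91e+02 -7.26e+01  6.00e+01  2.00e-01] up 0.83 rt -0.85
w8 cam rel up 66.67 rt -0.61 z 145.96 tilt 14.820 upyaw-jaw 89.891 roll 0.0002
    0.0 [4.8110e+02 3.3844e+02 6.0000e+01 3.8000e-01] up 1.25 rt -0.19
    7.0 [4.8025e+02 3.3935e+02 6.0000e+01 4.0000e-01] up 2.49 rt -0.26
w9 cam rel up 66.76 rt -0.66 z 146.15 tilt 14.838 upyaw-jaw 89.983 roll 0.0014
    0.0 [5.0675e+02 3.1919e+02 6.0000e+01 4.9000e-01] up 1.37 rt -0.32
    7.0 [5.0598e+02 3.2010e+02 6.0000e+01 4.1000e-01] up 2.57 rt -0.32
```

Request:
{"method": "drive_tool", "body": {"delta_pos": [[-0.5,0.6,0],[-0.6,0.7,0],[-0.5,0.6,0],[0,0,0],[0,0,-0.8],[0,0,-0.4],[0,0,-0.2],[0,0,0],[0,0,0]], "turn": [0,0,0,0,0,0,0,0,0]}}

```text
t: 13.48
position: [491.8, 337.0, 145.8]
orientation: [0.641, -0.641, 0.299, -0.299]
wrist_force: [-0.1, 0.3, -2.2]
width: 14.0
```

```bash
python3 - <<'E'
from h import *
s=snap('wrist','w10'); snap('scene','s10'); o=get_obs(); print(o['position'],o['t'],o['wrist_force'],o['moment'],o['width'])
im=cv2.imread('pics/s10.png'); cv2.imwrite('pics/s10c.png',cv2.resize(im[110:260,160:310],None,fx=4,fy=4,interpolation=cv2.INTER_CUBIC))
E
```

```text
[491.77413636 337.03392245 145.93708238] 13.575 [-0.94308713  0.01239034 -0.46111776] [-0.06628383  0.00517694 -0.03350398] 13.488113269567247
```

View pics/s10c.png

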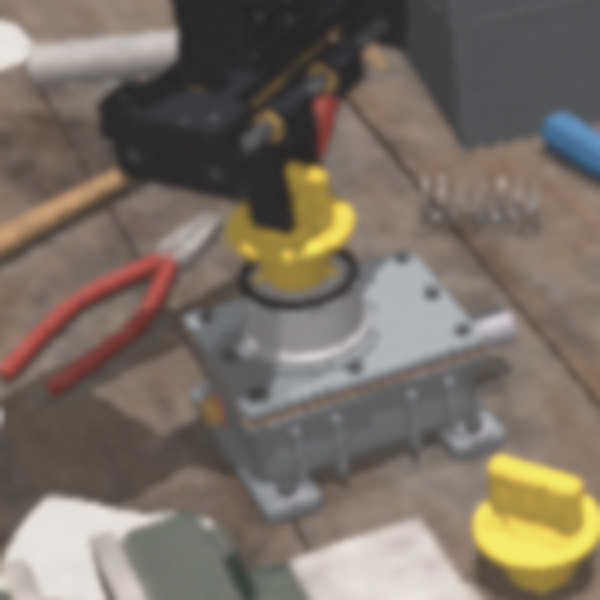

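View pics/w10.png

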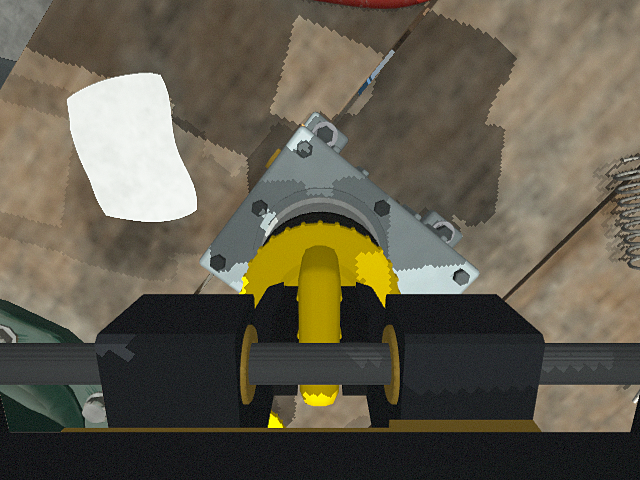

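The scene shows the cap upright and centred over the neck, plug nose at rim level. I descend slowly.

Request:
{"method": "drive_tool", "body": {"delta_pos": [[0,0.03,-0.2],[0,0,-0.2],[0,0,-0.2],[0,0,-0.1],[0,0,0]], "turn": [0,0,0,0,0]}}

```text
t: 14.2
position: [491.5, 337.3, 138.6]
orientation: [-0.641, 0.641, -0.299, 0.299]
wrist_force: [-0.4, 0.4, -1.0]
width: 13.2
```

```bash
cat > st.py <<'E'
from h import *
o=get_obs(); print(o['position'].round(2),o['t'],'F',o['wrist_force'].round(2),'M',o['moment'].round(3),round(float(o['width']),1),'j6',round(float(o['joint_pos'][5]),2),'tq',o['joint_torque'].round(2))
E
python3 st.py
python3 - <<'E'
from h import *
im=cv2.imread('pics/w10.png'); s=load('w10'); gg=cv2.GaussianBlur(cv2.cvtColor(im,cv2.COLOR_BGR2GRAY).astype(float),(0,0),.7)
for w in (30,40): print(fitarc(s,gg,[490.8,338.2],111,32.5,1,-w,w))
E
```

```text
[491.51 337.26 138.58] 14.2 F [-0.44  0.36 -1.03] M [-0.027  0.026  0.014] 13.2 j6 -0.3 tq [-0.000e+00 -4.842e+01 -3.166e+01  6.000e-02  3.000e-02  0.000e+00]
(np.float64(490.71652236153733), np.float64(338.23972038953826), 60, np.float64(0.09452341891075022))
(np.float64(490.5796237014934), np.float64(338.15275409535184), 60, np.float64(0.10095893718000326))
```

Request:
{"method": "drive_tool", "body": {"delta_pos": [[0,0,-0.1],[0,0,-0.1],[0,0,-0.1],[0,0,0]], "turn": [0,0,0,0]}}

```text
t: 14.7
position: [491.7, 337.3, 136.0]
orientation: [0.641, -0.641, 0.299, -0.299]
wrist_force: [-0.4, 0.0, 2.4]
width: 14.0
```

Request:
{"method": "drive_tool", "body": {"delta_pos": [[0,0,-0.05],[0,0,-0.05],[0,0,0]], "turn": [0,0,0]}}

```text
t: 15.08
position: [492.0, 337.5, 135.7]
orientation: [0.641, -0.641, 0.298, -0.299]
wrist_force: [-3.1, -1.1, 6.2]
width: 13.6
```

```bash
python3 st.py
```

```text
[491.96 337.51 135.69] 15.075 F [-3.07 -1.12  6.23] M [-0.146  0.312 -0.055] 13.6 j6 -0.3 tq [ -0.2  -44.65 -29.8    0.06  -0.73  -0.07]
```

Request:
{"method": "drive_tool", "body": {"delta_pos": [[-0.04,-0.01,0.03],[0,0,0],[0,0,0]], "turn": [3,3,0]}}

```text
t: 15.45
position: [492.1, 337.6, 136.3]
orientation: [0.656, -0.655, 0.264, -0.265]
wrist_force: [-1.2, -0.5, 7.0]
width: 13.6
```

```bash
python3 st.py
```

```text
[492.06 337.64 136.34] 15.45 F [-1.17 -0.46  7.02] M [-0.104  0.254  0.019] 13.6 j6 -0.4 tq [-2.800e-01 -4.430e+01 -2.894e+01 -1.000e-02 -3.600e-01 -2.500e-01]
```

Request:
{"method": "drive_tool", "body": {"delta_pos": [[-0.02,-0.01,0.03],[0,0,0],[0,0,0]], "turn": [3,3,3]}}

```text
t: 15.82
position: [491.7, 338.1, 136.5]
orientation: [0.676, -0.674, 0.212, -0.212]
wrist_force: [-0.3, 2.3, 4.2]
width: 13.6
```

Request:
{"method": "drive_tool", "body": {"delta_pos": [[0,0,0],[0,0,0]], "turn": [3,3]}}

```text
t: 16.08
position: [491.3, 337.6, 135.8]
orientation: [0.685, -0.684, 0.176, -0.177]
wrist_force: [0.2, -0.8, -1.8]
width: 13.8
```

Request:
{"method": "drive_tool", "body": {"delta_pos": [[0,0,-0.05],[0,0,-0.05],[0,0,-0.05],[0,0,0]], "turn": [0,0,0,0]}}

```text
t: 16.58
position: [490.9, 337.1, 133.8]
orientation: [-0.685, 0.685, -0.177, 0.177]
wrist_force: [-0.2, -0.3, -0.1]
width: 13.6
```

```bash
python3 st.py
```

```text
[490.93 337.05 133.8 ] 16.575 F [-0.17 -0.32 -0.12] M [-0.109  0.094  0.008] 13.6 j6 -0.66 tq [ -0.06 -47.77 -31.32   0.07  -0.23   0.  ]
```

Request:
{"method": "drive_tool", "body": {"delta_pos": [[0,0,-0.05],[0,0,0],[0,0,0]], "turn": [0,0,0]}}

```text
t: 16.95
position: [491.0, 337.1, 133.6]
orientation: [0.685, -0.685, 0.177, -0.177]
wrist_force: [-2.7, -1.5, 4.5]
width: 14.1
```

```bash
python3 st.py
```

```text
[491.04 337.12 133.62] 16.95 F [-2.69 -1.46  4.53] M [-0.24   0.453 -0.063] 14.1 j6 -0.66 tq [-1.100e-01 -4.583e+01 -3.057e+01  1.400e-01 -7.900e-01 -1.000e-02]
```

Request:
{"method": "drive_tool", "body": {"delta_pos": [[0,0,0],[0,0,0]], "turn": [4,4]}}

```text
t: 17.2
position: [491.2, 337.6, 133.7]
orientation: [0.696, -0.695, 0.128, -0.128]
wrist_force: [-0.6, 2.0, 3.3]
width: 13.4
```

Request:
{"method": "drive_tool", "body": {"delta_pos": [[0,0,0],[0,0,0]], "turn": [4,4]}}

```text
t: 17.45
position: [491.3, 337.6, 133.7]
orientation: [0.703, -0.702, 0.079, -0.079]
wrist_force: [-1.5, 0.0, 2.9]
width: 13.6
```

```bash
python3 st.py
```

```text
[491.29 337.6  133.69] 17.45 F [-1.45  0.05  2.93] M [ 0.179  0.296 -0.026] 13.6 j6 -0.94 tq [ -0.74 -46.05 -30.03  -0.34  -0.28   0.69]
```

Riding the lands. Slightly more press, and keep turning back.

Request:
{"method": "drive_tool", "body": {"delta_pos": [[0,0,-0.02],[0,0,0]], "turn": [4,4]}}

```text
t: 17.7
position: [491.3, 337.6, 133.6]
orientation: [0.707, -0.706, 0.03, -0.03]
wrist_force: [-1.9, 0.6, 4.4]
width: 13.6
```

Request:
{"method": "drive_tool", "body": {"delta_pos": [[0,0,0],[0,0,0]], "turn": [4,4]}}

```text
t: 17.95
position: [491.3, 337.6, 133.6]
orientation: [0.707, -0.707, -0.02, 0.019]
wrist_force: [-0.8, 0.3, 3.7]
width: 14.2
```

```bash
python3 st.py
```

```text
[491.31 337.56 133.61] 17.95 F [-0.79  0.28  3.73] M [-0.026  0.327 -0.092] 14.2 j6 -1.22 tq [ -0.48 -45.62 -29.93  -0.17  -0.42   0.67]
```

Request:
{"method": "drive_tool", "body": {"delta_pos": [[0,0,0],[0,0,0]], "turn": [3.5,3.5]}}

```text
t: 18.2
position: [491.3, 337.5, 133.6]
orientation: [0.705, -0.704, -0.063, 0.062]
wrist_force: [-1.3, 0.2, 3.7]
width: 14.1
```

Request:
{"method": "drive_tool", "body": {"delta_pos": [[0,0,0],[0,0,0]], "turn": [3.5,3.5]}}

```text
t: 18.45
position: [491.3, 337.5, 133.6]
orientation: [0.699, -0.699, -0.106, 0.105]
wrist_force: [-1.5, -0.6, 5.0]
width: 13.8
```

Request:
{"method": "drive_tool", "body": {"delta_pos": [[0,0,0],[0,0,0]], "turn": [3.5,3.5]}}

```text
t: 18.7
position: [491.4, 337.4, 133.6]
orientation: [0.692, -0.691, -0.148, 0.147]
wrist_force: [-2.5, 0.4, 4.2]
width: 13.6
```

Request:
{"method": "drive_tool", "body": {"delta_pos": [[0,0,0],[0,0,0]], "turn": [3.5,3.5]}}

```text
t: 18.95
position: [491.4, 337.3, 133.6]
orientation: [0.681, -0.681, -0.19, 0.189]
wrist_force: [-1.6, -0.9, 4.2]
width: 13.8
```

Request:
{"method": "drive_tool", "body": {"delta_pos": [[0,0,0],[0,0,0]], "turn": [3.5,3.5]}}

```text
t: 19.2
position: [491.3, 337.3, 133.6]
orientation: [0.668, -0.668, -0.231, 0.231]
wrist_force: [-1.0, -0.3, 5.4]
width: 13.5
```

Request:
{"method": "drive_tool", "body": {"delta_pos": [[0,0,0],[0,0,0]], "turn": [3,3]}}

```text
t: 19.45
position: [491.2, 337.3, 133.5]
orientation: [0.655, -0.655, -0.266, 0.265]
wrist_force: [-1.7, -0.8, 4.6]
width: 13.7
```

Request:
{"method": "drive_tool", "body": {"delta_pos": [[0,0,0],[0,0,0]], "turn": [3,3]}}

```text
t: 19.7
position: [491.6, 337.1, 133.5]
orientation: [-0.64, 0.641, 0.3, -0.299]
wrist_force: [-0.9, -0.9, 3.9]
width: 13.7
```

```bash
python3 st.py
```

```text
[491.61 337.14 133.51] 19.7 F [-0.85 -0.88  3.93] M [-0.093  0.12  -0.074] 13.7 j6 -2.04 tq [  0.44 -45.87 -29.87   0.17  -0.22   0.48]
```

Request:
{"method": "drive_tool", "body": {"delta_pos": [[0,0,0],[0,0,0]], "turn": [3,3]}}

```text
t: 19.95
position: [491.1, 337.2, 133.3]
orientation: [0.624, -0.624, -0.333, 0.333]
wrist_force: [-2.0, -0.1, 3.7]
width: 13.8
```

Request:
{"method": "drive_tool", "body": {"delta_pos": [[0,0,0],[0,0,0]], "turn": [2.5,2.5]}}

```text
t: 20.2
position: [491.1, 337.1, 132.7]
orientation: [0.609, -0.609, -0.36, 0.359]
wrist_force: [-0.1, -0.2, -1.8]
width: 13.8
```

```bash
python3 st.py
```

```text
[491.1  337.15 132.69] 20.2 F [-0.06 -0.15 -1.83] M [0.104 0.01  0.02 ] 13.8 j6 -2.23 tq [  0.05 -48.57 -31.24  -0.07   0.22   0.46]
```

Force has gone to zero at about 110° of back-turn: the lugs are over the starts. A little further, then down.

Request:
{"method": "drive_tool", "body": {"delta_pos": [[0,0,0],[0,0,-0.1],[0,0,-0.1],[0,0,0]], "turn": [3,0,0,0]}}

```text
t: 20.7
position: [491.1, 337.1, 130.9]
orientation: [-0.6, 0.6, 0.375, -0.375]
wrist_force: [1.0, 0.2, -2.2]
width: 13.8
```

```bash
python3 st.py
```

```text
[491.09 337.07 130.9 ] 20.7 F [ 0.96  0.19 -2.23] M [ 0.025 -0.175  0.005] 13.8 j6 -2.29 tq [  0.43 -48.65 -30.95   0.1    0.4   -0.  ]
```

Below the land level and free. Continue down.

Request:
{"method": "drive_tool", "body": {"delta_pos": [[0,0,-0.1],[0,0,-0.1],[0,0,0]], "turn": [0,0,0]}}

```text
t: 21.08
position: [491.0, 337.1, 129.0]
orientation: [-0.6, 0.6, 0.375, -0.375]
wrist_force: [1.3, 0.6, -1.8]
width: 13.7
```

Request:
{"method": "drive_tool", "body": {"delta_pos": [[0,0,-0.1],[0,0,-0.05],[0,0,0]], "turn": [0,0,0]}}

```text
t: 21.45
position: [491.1, 337.1, 127.6]
orientation: [-0.6, 0.6, 0.375, -0.375]
wrist_force: [1.4, 1.0, -0.6]
width: 14.1
```

```bash
python3 st.py
```

```text
[491.06 337.11 127.62] 21.45 F [ 1.36  1.04 -0.65] M [ 0.037 -0.214 -0.062] 14.1 j6 -2.29 tq [ 5.800e-01 -4.831e+01 -3.041e+01  1.500e-01  4.800e-01 -2.000e-02]
```

Request:
{"method": "drive_tool", "body": {"delta_pos": [[0.03,0.02,-0.05],[0,0,-0.05],[0,0,0]], "turn": [0,0,0]}}

```text
t: 21.82
position: [491.2, 337.3, 126.8]
orientation: [-0.6, 0.6, 0.375, -0.375]
wrist_force: [0.2, -0.3, 1.5]
width: 13.7
```

```bash
python3 st.py
```

```text
[491.25 337.32 126.77] 21.825 F [ 0.15 -0.28  1.45] M [-0.061  0.063  0.036] 13.7 j6 -2.29 tq [ 4.800e-01 -4.730e+01 -3.043e+01  2.000e-01 -8.000e-02 -1.000e-02]
```

The cap dropped about 7 mm onto the start floor, with about 2 N of contact. Now clockwise, following the 24 mm lead.

Request:
{"method": "drive_tool", "body": {"delta_pos": [[0,0,-0.02],[0,0,-0.02],[0,0,-0.02]], "turn": [-4,-4,-4]}}

```text
t: 22.2
position: [491.2, 337.4, 126.0]
orientation: [0.636, -0.636, -0.309, 0.309]
wrist_force: [0.3, 0.5, 0.2]
width: 13.9
```

```bash
python3 st.py
```

```text
[491.17 337.41 126.01] 22.2 F [0.26 0.47 0.2 ] M [ 0.033 -0.063  0.01 ] 13.9 j6 -2.07 tq [  0.22 -47.97 -30.57   0.06   0.13  -0.73]
```

Request:
{"method": "drive_tool", "body": {"delta_pos": [[0,0,-0.03],[0,0,-0.03],[0,0,-0.04]], "turn": [-5,-5,-5]}}

```text
t: 22.58
position: [491.1, 337.4, 124.9]
orientation: [0.671, -0.671, -0.224, 0.224]
wrist_force: [0.1, 0.1, 0.4]
width: 14.1
```

```bash
python3 st.py
```

```text
[491.13 337.42 124.94] 22.575 F [0.11 0.15 0.42] M [ 0.055 -0.071 -0.008] 14.1 j6 -1.81 tq [ 7.000e-02 -4.780e+01 -3.041e+01  1.000e-02  1.300e-01 -9.100e-01]
```

Request:
{"method": "drive_tool", "body": {"delta_pos": [[0,0,-0.03],[0,0,-0.03],[0,0,-0.04],[0,0,-0.03],[0,0,-0.03],[0,0,-0.04]], "turn": [-5,-5,-5,-5,-5,-5]}}

```text
t: 23.32
position: [491.1, 337.4, 122.9]
orientation: [0.706, -0.706, -0.042, 0.042]
wrist_force: [0.5, 0.7, -0.2]
width: 14.0
```

```bash
python3 st.py
```

```text
[491.12 337.44 122.91] 23.325 F [ 0.5   0.69 -0.18] M [-0.012 -0.055 -0.01 ] 14.0 j6 -1.29 tq [  0.08 -48.05 -30.39   0.05   0.19  -0.92]
```

Request:
{"method": "drive_tool", "body": {"delta_pos": [[0,0,-0.03],[0,0,-0.03],[0,0,-0.04],[0,0,-0.03],[0,0,-0.03],[0,0,-0.04]], "turn": [-5,-5,-5,-5,-5,-5]}}

```text
t: 24.08
position: [491.0, 337.2, 120.7]
orientation: [-0.693, 0.693, -0.142, 0.142]
wrist_force: [-0.7, 0.4, -1.2]
width: 13.6
```

```bash
python3 st.py
```

```text
[490.98 337.25 120.65] 24.075 F [-0.67  0.38 -1.16] M [-0.135 -0.124  0.063] 13.6 j6 -0.76 tq [  0.34 -48.81 -30.86   0.22   0.14  -0.92]
```

Request:
{"method": "drive_tool", "body": {"delta_pos": [[0,0,-0.03],[0,0,-0.03],[0,0,-0.04]], "turn": [-5,-5,-5]}}

```text
t: 24.45
position: [491.4, 337.3, 120.1]
orientation: [-0.668, 0.668, -0.231, 0.231]
wrist_force: [1.4, -1.0, 0.7]
width: 13.5
```

```bash
python3 st.py
```

```text
[491.42 337.26 120.12] 24.45 F [ 1.35 -0.99  0.67] M [-0.31  -0.107  0.078] 13.5 j6 -0.5 tq [  0.83 -47.38 -29.7    0.52   0.1   -0.88]
```

Request:
{"method": "drive_tool", "body": {"delta_pos": [[0,0,-0.03],[0,0,-0.03],[0,0,-0.03]], "turn": [-4,-4,-4]}}

```text
t: 24.82
position: [491.7, 337.3, 119.7]
orientation: [0.641, -0.641, 0.299, -0.3]
wrist_force: [0.6, -2.3, 3.0]
width: 13.7
```

```bash
python3 st.py
```

```text
[491.73 337.26 119.7 ] 24.825 F [ 0.58 -2.27  2.96] M [-0.391  0.062  0.075] 13.7 j6 -0.29 tq [  0.93 -46.3  -29.09   0.6   -0.11  -0.67]
```

Request:
{"method": "drive_tool", "body": {"delta_pos": [[0,-0.02,-0.02],[0,0,-0.02],[0,0,-0.02]], "turn": [-4,-4,-4]}}

```text
t: 25.2
position: [491.9, 337.1, 119.4]
orientation: [0.606, -0.606, 0.364, -0.365]
wrist_force: [-0.0, -2.1, 5.3]
width: 14.1
```

```bash
python3 st.py; python3 - <<'E'
from h import *
snap('wrist','w11'); snap('scene','s11')
im=cv2.imread('pics/s11.png'); cv2.imwrite('pics/s11c.png',cv2.resize(im[110:260,160:310],None,fx=4,fy=4,interpolation=cv2.INTER_CUBIC))
E
```

```text
[491.88 337.11 119.4 ] 25.2 F [-0.05 -2.12  5.34] M [-0.404  0.132  0.077] 14.1 j6 -0.08 tq [  0.8  -45.59 -28.69   0.55  -0.24  -0.66]
```

View pics/s11c.png

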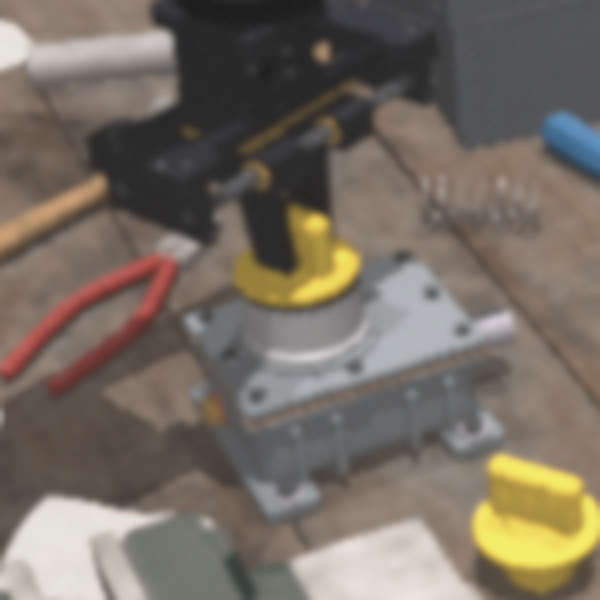

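View pics/w11.png

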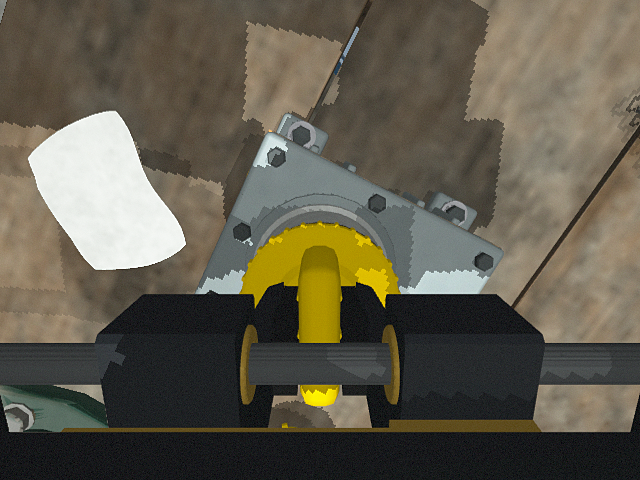

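Request:
{"method": "drive_tool", "body": {"delta_pos": [[0,0,0],[0,0,0],[0,0,-0.01]], "turn": [-4,-4,-4]}}

```text
t: 25.68
position: [491.7, 337.4, 119.0]
orientation: [0.565, -0.564, 0.425, -0.426]
wrist_force: [1.7, -0.1, 1.6]
width: 14.2
```

```bash
python3 st.py
```

```text
[491.73 337.4  118.95] 25.675 F [ 1.69 -0.07  1.6 ] M [-0.088  0.068  0.235] 14.2 j6 0.12 tq [  0.21 -47.   -28.99   0.24   0.19  -0.53]
```

Request:
{"method": "drive_tool", "body": {"delta_pos": [[0.01,0,-0.03],[0,0,-0.03],[0,0,-0.02]], "turn": [-4,-4,-4]}}

```text
t: 26.05
position: [491.8, 337.5, 118.2]
orientation: [0.518, -0.517, 0.482, -0.482]
wrist_force: [1.2, -0.6, 2.3]
width: 13.6
```

```bash
python3 st.py
```

```text
[491.81 337.52 118.17] 26.05 F [ 1.18 -0.63  2.31] M [-0.023  0.062  0.35 ] 13.6 j6 0.33 tq [ -0.06 -46.7  -28.76   0.2    0.18  -0.38]
```

Request:
{"method": "drive_tool", "body": {"delta_pos": [[0,0,-0.02],[0,0,-0.03]], "turn": [-4,-4]}}

```text
t: 26.3
position: [491.9, 337.6, 117.7]
orientation: [-0.483, 0.482, -0.517, 0.517]
wrist_force: [2.0, 0.9, 3.7]
width: 13.5
```

```bash
python3 st.py
```

```text
[491.87 337.6  117.69] 26.3 F [1.98 0.94 3.7 ] M [0.071 0.05  0.453] 13.5 j6 0.47 tq [ -0.15 -46.49 -28.55   0.22   0.23  -0.26]
```

Request:
{"method": "drive_tool", "body": {"delta_pos": [[0.02,0,-0.02],[0,0,-0.01]], "turn": [-3,-3]}}

```text
t: 26.55
position: [492.0, 337.6, 117.4]
orientation: [-0.455, 0.454, -0.541, 0.541]
wrist_force: [1.0, 0.2, 3.4]
width: 13.8
```

```bash
python3 st.py
```

```text
[492.03 337.57 117.4 ] 26.55 F [0.96 0.2  3.44] M [0.041 0.098 0.739] 13.8 j6 0.58 tq [ -0.38 -46.37 -28.63   0.3    0.15   0.13]
```

Request:
{"method": "drive_tool", "body": {"delta_pos": [[0,0,-0.01],[0,0,0]], "turn": [-2,-1]}}

```text
t: 26.8
position: [492.1, 337.7, 117.4]
orientation: [-0.441, 0.44, -0.553, 0.553]
wrist_force: [1.3, 2.4, 4.6]
width: 14.4
```

```bash
python3 st.py
```

```text
[492.1  337.74 117.37] 26.8 F [1.31 2.41 4.55] M [ 0.312 -0.059  0.809] 14.4 j6 0.63 tq [ -1.87 -45.5  -27.32  -0.26   0.63   0.68]
```

```bash
python3 - <<'E'
from h import *
snap('wrist','w12'); im=cv2.imread('pics/w12.png'); a=cv2.imread('pics/w11.png')
c=lambda i:cv2.resize(i[200:420,220:420],None,fx=2,fy=2,interpolation=cv2.INTER_CUBIC)
cv2.imwrite('pics/w12c.png',np.hstack([c(a),c(im)]))
E
python3 st.py
```

```text
[492.07 337.71 117.34] 26.85 F [1.12 2.68 6.07] M [ 0.405 -0.006  0.761] 14.5 j6 0.63 tq [ -1.34 -45.01 -27.15  -0.1    0.48   0.72]
```

View pics/w12c.png

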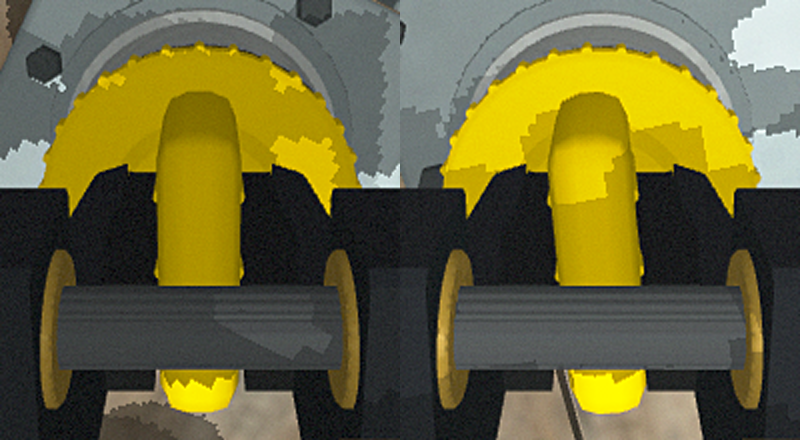

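The wing has turned about 3–4° in the pads at about 0.8 N m, so the cap seems to be at its stop. I ease off the press, open, realign, and check with a fresh grip.

Request:
{"method": "drive_tool", "body": {"delta_pos": [[0,-0.02,0.06],[0,0,0]], "turn": [0,0]}}

```text
t: 27.1
position: [492.0, 337.7, 117.4]
orientation: [0.441, -0.44, 0.553, -0.553]
wrist_force: [2.6, 5.5, 1.6]
width: 14.3
```

Request:
{"method": "drive_tool", "body": {"delta_pos": [[0,0,0],[0,0,0],[0,0,0]], "turn": [0,0,0], "gripper": 4}}

```text
t: 27.48
position: [491.0, 336.5, 116.7]
orientation: [0.44, -0.441, 0.554, -0.553]
wrist_force: [0.8, -0.4, -0.1]
width: 39.8
```

```bash
python3 st.py; python3 - <<'E'
from h import *
snap('wrist','w13')
E
```

```text
[491.03 336.48 116.7 ] 27.475 F [ 0.79 -0.37 -0.06] M [-0.096  0.121 -0.056] 39.8 j6 0.63 tq [ 2.000e-02 -4.835e+01 -3.041e+01  6.000e-02 -2.000e-02  0.000e+00]
```

View pics/w13.png

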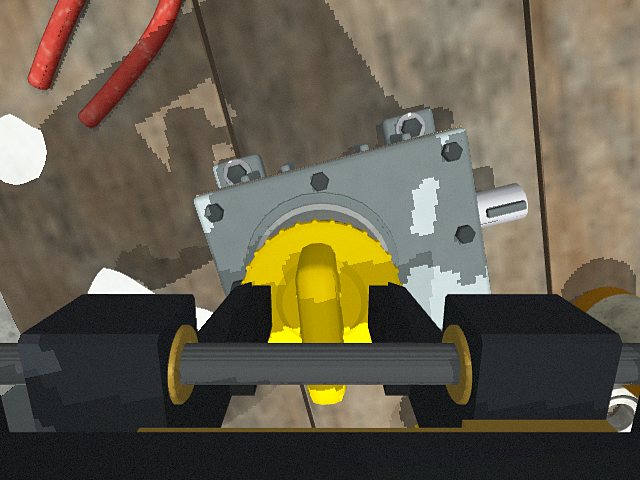

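The wing is leaning about 3° ccw in the open jaws, so the cap is stationary in the neck. I recentre, align and regrip.

Request:
{"method": "drive_tool", "body": {"delta_pos": [[0.1,0.1,0.1],[0,0,0],[0,0,0]], "turn": [3.3,0,0]}}

```text
t: 27.9
position: [492.4, 337.8, 118.2]
orientation: [0.456, -0.456, 0.541, -0.541]
wrist_force: [0.8, 0.7, -0.3]
width: 40.2
```

Request:
{"method": "drive_tool", "body": {"delta_pos": [[0,0,0],[0,0,0],[0,0,0],[0,0,0],[0,0,0],[0,0,0]], "turn": [0,0,0,0,0,0], "gripper": 0}}

```text
t: 28.65
position: [492.2, 338.0, 118.3]
orientation: [0.456, -0.456, 0.54, -0.54]
wrist_force: [-4.2, 1.1, 2.9]
width: 13.6
```

```bash
python3 st.py
```

```text
[492.17 337.98 118.28] 28.65 F [-4.19  1.09  2.87] M [-0.065  0.629  0.292] 13.6 j6 0.57 tq [ -1.57 -47.68 -31.46  -0.26  -1.03   0.26]
```

Request:
{"method": "drive_tool", "body": {"delta_pos": [[0,0,0],[0,0,0]], "turn": [-2,0]}}

```text
t: 28.9
position: [492.2, 338.0, 118.3]
orientation: [0.446, -0.447, 0.548, -0.548]
wrist_force: [-4.8, 0.3, 3.7]
width: 13.7
```

```bash
python3 st.py
```

```text
[492.21 337.97 118.3 ] 28.9 F [-4.78  0.3   3.75] M [0.001 0.841 0.609] 13.7 j6 0.61 tq [ -2.32 -47.44 -31.78  -0.26  -1.36   0.78]
```

Request:
{"method": "drive_tool", "body": {"delta_pos": [[-0.05,0,0],[0,0,0]], "turn": [-2,-1]}}

```text
t: 29.15
position: [492.2, 337.9, 118.3]
orientation: [-0.432, 0.432, -0.56, 0.56]
wrist_force: [-3.5, -1.3, 1.8]
width: 14.8
```

```bash
python3 st.py
```

```text
[492.23 337.86 118.33] 29.15 F [-3.45 -1.29  1.81] M [-0.159  0.61   0.81 ] 14.8 j6 0.66 tq [ -0.98 -47.68 -31.63   0.42  -1.08   0.74]
```

Torque climbed at once on the fresh grip (0.29 to 0.61 N m in 2°, then 0.81 with the wing slipping again), and the height did not change. The cap is at the hard stop. I let go and lift clear.

Request:
{"method": "drive_tool", "body": {"delta_pos": [[0,0,0],[0,0,0],[0,0,0],[0,0,0]], "turn": [0,0,0,0], "gripper": 5}}

```text
t: 29.65
position: [492.3, 337.9, 118.3]
orientation: [-0.432, 0.432, -0.56, 0.56]
wrist_force: [-0.2, 0.0, 0.2]
width: 50.0
```

Request:
{"method": "drive_tool", "body": {"delta_pos": [[0,0,0.5],[0,0,1],[0,0,2],[0,0,3],[0,0,4],[0,0,3],[0,0,0],[0,0,0],[0,0,0]], "turn": [0,0,0,0,0,0,0,0,0]}}

```text
t: 30.78
position: [491.3, 337.6, 251.8]
orientation: [0.431, -0.433, 0.56, -0.56]
wrist_force: [0.7, 0.3, 0.6]
width: 50.0
```

```bash
python3 st.py; python3 - <<'E'
from h import *
s=snap('wrist','w14'); snap('scene','s14'); snap('top','t14')
im=cv2.imread('pics/s14.png'); a=cv2.resize(im[110:260,160:310],None,fx=3,fy=3,interpolation=cv2.INTER_CUBIC)
b=cv2.resize(cv2.imread('pics/w14.png'),(600,450)); cv2.imwrite('pics/f14.png',cv2.resize(np.hstack([a,b]),(800,343)))
im=cv2.imread('pics/w14.png'); hsv=cv2.cvtColor(im,cv2.COLOR_BGR2HSV); gs=cv2.GaussianBlur(255.-hsv[:,:,1].astype(float),(0,0),.7)
for z in (108,115): print(z,fitarc(s,gs,[490.8,338.1],z,33.2,1,-90,90))
# wing side line vs before, objects moved?
d=cv2.absdiff(cv2.imread('pics/top0.png'),cv2.imread('pics/t14.png')).max(2)
for n,(u,v) in dict(bottle=(243,187),bearing=(285,191),tape=(447,269),capA=(330,251),capB=(342,199),capC=(274,250)).items(): print(n,d[v-15:v+15,u-15:u+15].mean().round(1))
E
```

```text
[491.3  337.56 251.79] 30.775 F [0.67 0.34 0.58] M [-0.057  0.052 -0.022] 50.0 j6 0.66 tq [ 3.000e-02 -4.641e+01 -3.513e+01  7.000e-02 -3.000e-02  0.000e+00]
108 (np.float64(490.8054833576137), np.float64(338.30726504653103), 60, np.float64(0.3031369917044948))
115 (np.float64(490.9325952715374), np.float64(338.76695065717024), 60, np.float64(0.2838847159002924))
bottle 6.4
bearing 7.5
tape 6.8
capA 5.8
capB 6.3
capC 6.0
```

View pics/f14.png

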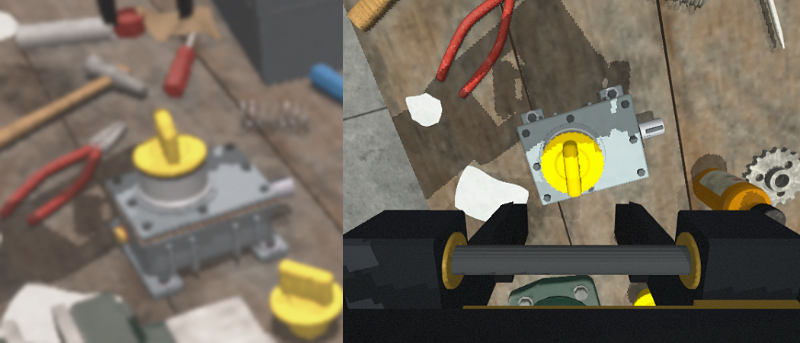

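View pics/t14.png

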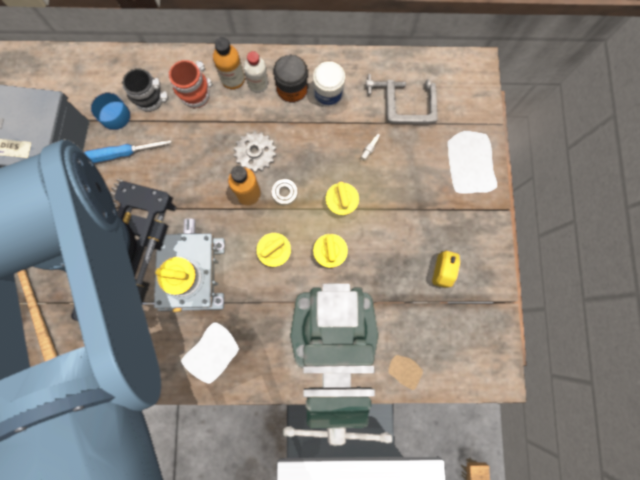

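The pictures show the cap square and concentric on the neck (top picture (176,275)), nothing touching it, and everything else unmoved. I hand in.

```bash
python3 -c "
from cell import job_done; print(job_done())"
```

```text
the job is handed in; nothing more can be done
None
```

I refitted the right-most of the four yellow caps on the filler neck, screwed it down to the hard stop, let go and lifted clear. The job was handed in at about 31 s.

- **Thread start:** Set down, the lugs first rode a stop rib, then the lands at 3–5 N. Two brief readings on the rib reached about 7 N, above the 4–6 N asked. After about 110° anticlockwise the force vanished and the cap dropped about 7 mm.
- **Screwing in:** I turned it about 165° clockwise at the thread's 24 mm lead. The pressing force read at most about 6 N.
- **Tightness:** The torque rose to about 0.8 N m with no more downward travel, and the wing then slipped about 3° in the pads. A fresh grip gave the same 0.8 N m and slip, so I took the cap as hand-tight at the stop.
- **Last checks:** The flange centre agrees with the neck centre to about 0.1–0.6 mm, depending on which flange edge is fitted. The cap looks level in the scene view. The oil bottle, bearing, tape measure and other caps show no change in the top picture.
- **What disagreed:** The wrist camera sat about 1 mm off the arm's own readings, which I corrected from two headings. Final height works out at 0.7–1.3 mm depending on the reference, so it is not a separate confirmation of the 1 mm stop. Just before the stop the torque read 0.35–0.45 N m, above the stated 0.3, possibly because I was also pressing lightly.

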